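Scoop the bun feet into the round dish

TASK

Pick up the metal scoop by its upright wooden grip and use it to scoop the three small wooden bun feet out of the tray and tip all three into the round dish, not the square box, without touching the feet with the fingers. Then set the scoop down upright and flat on the bench top, outside the tray, and let go of it.

Things in the scene. Friction and masses are not known exactly. Their poses are not given: they have to be found in the camera images.
- scoop_grip (a point): Middle of the scoop's upright wooden grip (30 x 20 x 66 mm, pinch across the 20 mm = its y), 75 mm above the scoop's flat underside. +x points to the lip, z up. Straight lip 71 mm ahead (+x), back wall 19 mm behind. Sheet-metal pan 108 mm wide, floor 2 mm; sides 36 mm high, sloping down to end 20 mm behind the lip; roof over the rear 37 mm. Loose, ~0.16 kg, flat on the bench.
- tray: Shallow wooden tray, fixed. Origin: centre of its underside. Inside 230 (x) by 160 (y) mm; walls 8 mm thick, rims 36 mm and floor 8 mm above the bench. The feet start in its +x half (x 15 to 100 mm, y within 40 mm); the other half is empty: lower the scoop there and push along +x to the end wall, and the feet slide over the lip into the pan (takes up to 12 N).
- dish: Round wooden dish, fixed, 46 mm high; inside 160 mm across at the rim, 122 mm on the floor, which is 7 mm above the bench. Origin: centre of its underside. The square wooden box of the same height (110 mm) is not wanted; the two may change places.
- foot_a: One of three equal loose bun feet of turned, waxed wood: 30 mm across, 20 mm high, tapered below, 15 g. They slide off the scoop when it is tipped lip-down by 35 to 45 degrees. Origin: centre of its underside.
- foot_b: The second bun foot, like the first.
- foot_c: The third bun foot, like the first.

How it is judged (in metres and radians):
On the way, in this order (a step that is already met when the one before it is completed fails the run):
1. at least one foot is carried clear of the tray in the lifted scoop (((x of foot_a in the frame of scoop_grip between -0.03 and 0.075 m and y of foot_a in the frame of scoop_grip between -0.055 and 0.055 m and z of foot_a in the frame of scoop_grip between -0.08 and -0.04 m and height (world z) of foot_a above 0.05 m) or (x of foot_b in the frame of scoop_grip between -0.03 and 0.075 m and y of foot_b in the frame of scoop_grip between -0.055 and 0.055 m and z of foot_b in the frame of scoop_grip between -0.08 and -0.04 m and height (world z) of foot_b above 0.05 m) or (x of foot_c in the frame of scoop_grip between -0.03 and 0.075 m and y of foot_c in the frame of scoop_grip between -0.055 and 0.055 m and z of foot_c in the frame of scoop_grip between -0.08 and -0.04 m and height (world z) of foot_c above 0.05 m))), for 0.2 s.
2. all three feet lie in the round dish (horizontal distance between each of foot_a, foot_b, foot_c and dish below 0.08 m and height (world z) of each of foot_a, foot_b, foot_c below 0.05 m and linear speed of each of foot_a, foot_b, foot_c below 0.05 m/s), for 0.2 s.
At the end, for the whole second after the job is handed in: All three feet are in the round dish (the middle of each foot's underside within 80 mm of the dish's centre line and below 50 mm above the bench, at rest), and the scoop stands released, upright (within 10 degrees) and flat on the bench top (grip point 75 mm, within 4 mm, above the bench) (all of step 2 and height (world z) of scoop_grip between 0.071 and 0.079 m and angle between scoop_grip's own z axis and vertical below 0.17 rad); the robot touches nothing.
It fails at once if the fingers touch a foot (contact force between the fingers and foot_a above 0.5 N or contact force between the fingers and foot_b above 0.5 N or contact force between the fingers and foot_c above 0.5 N).
It also fails if it takes over 51 s, if anything falls off the work surface, if the arm or the gripper's body presses on something with over 40 N, if the wrist force passes 120 N, or if a joint passes its speed limit or range.

ROBOT

A 6-joint arm with a two-finger parallel gripper is mounted at the origin on a cart in front of the work surface, level with it; the furniture and walls round the work are solid. World frame = base frame: x ahead of the robot, y to its left, z up, the work surface at z = 0. Lengths are in mm, angles in rad, forces in N, time in s.
With the tool pointing down it reaches from about 250 to 775 mm from the base axis. Payload 8.9 kg.
Tool frame: the origin (TCP) lies at the very end of the fingers, on their centre line; the grasp point (between the pads) lies 19 mm behind it (arm.grip_depth is the distance from the TCP to the grasp point, in mm); x points along the fingers, y is the direction in which the jaws open and shut, and the axes are right-handed (so a half turn about x gives the same grasp; the last joint's range is limited). The gripper opens to 85 mm and grips with 20 to 120 N. Pads are 22 mm wide; open, the fingers measure 114 mm over their backs; the gripper's body (76 mm by 85 mm) begins 54 mm behind the grasp point. The pads swing forward as they close: fully open they stand 13 mm farther back than shut.
Start: joints at [-1.436, 0.291, -0.153, 1.127, 0, 1.431], TCP at [141.957, -505.442, 231.305] pointing down, gripper open.
Joint ranges: [-2.52, 2.52], [-0.91, 1.74], [-1.3, 1.37], [-1.96, 2.02], [-1.52, 1.47], [-3.14, 3.14]. Speed limits (rad/s): [2.22, 2.22, 2.79, 3.14, 3.14, 3.14].

INTERFACE

Orientations are given as a unit quaternion [x, y, z, w].
In Python, from plant import observe, vision, arm gives the robot as it stands.
- The arm moves only by the shell command python3 -m inch 'ROWS' [OPENING] [FORCE]. ROWS is JSON, one flat list of numbers, 6 for each row, row after row: the shift along the tool's x, y, z in m, then the turn, a rotation vector about the tool's x, y, z in rad. In form: [dx, dy, dz, wx, wy, wz, dx, dy, dz, wx, wy, wz, ...]. A call has exactly 8 rows; each row is the pose to reach, as a shift and turn from the pose commanded when the call began, along the tool's axes at that moment; what a row does not reach only later rows make up. A row lasts 1/10 s, in which the tool goes at most 50 mm and 8.59 degrees, less where a joint would pass 70% of its speed; a pose out of reach is approached as far as the arm can. A call with a gripper value outside its range is refused whole. OPENING is the gripper command: -1 is fully open, 1 is shut, values between are in proportion, set as the call begins (- or left out, the last holds). The fingers move at their own pace and stop on an object; FORCE is the grip in N (left out, the last holds). Time passes only in rows, so rows that repeat a pose let the fingers close, or fill a call up. It gives the time, the measured TCP pose, the force and the opening at its end, in the units of the state.
- observe(): the state, without advancing time (a new reading comes with each control period).
- vision.camera(name): name is "scene" or "top"; returns the picture (400x640x3 uint8, blue, green, red); there is no depth.
- vision.camera_params(name): a dict with "mtx" (3x3 intrinsics, pixels), "distortion" ([k1, k2, p1, p2, k3] as OpenCV has them; the pictures are not rectified), "pose" (4x4, takes a point from camera to world coordinates). Camera axes: x right, y down, z forward; pixel columns grow to the right and rows downward; lengths in mm; the calibration is good to about 2 mm. A picture is of the moment at which its call begins. camera_params takes no time and is no camera call.
- arm.close_job(): hands the job in, once; it reports no verdict.
The state is a dict: "time": time; "qpos": joint angles; "joint_vel": joint speeds; "joint_efforts": joint torques, N m; "eef_pos": TCP position; "tool_rot": TCP orientation; "contact_force": force on the tool from outside, world axes, zero at the start; "wrist_torque": the same for the moment, N m; "gripper_width": finger opening in mm.
Only numpy, scipy, OpenCV 4.12 (cv2) and the standard library are available. Lean on these libraries where they do the work, as an engineer would, in place of code of your own. Each camera call takes 0.05 s, during which the arm holds its last target. There are 200 camera calls.

## Working session

There is one attempt and no reset: what is moved stays moved. The work goes in short steps, Python scripts to look and compute and a shell command to move; the robot and the scene stay as the last step left them, time stands still between calls to the robot, and variables do not carry over. Pictures are saved under pics/ and viewed, about 8 in all and at most 12, crops included, and the job is handed in when it is done.

```bash
ls; mkdir -p pics
python3 - <<'E'
from plant import observe, vision, arm
import cv2
for n in("scene","top"):
    cv2.imwrite(f"pics/{n}0.png",vision.camera(n)); p=vision.camera_params(n); print(n,p)
print(observe())
E
```

```text
pics
scene {'mtx': array([[490.08704168,   0.        , 323.21109417],
       [  0.        , 490.08704168, 196.47059107],
       [  0.        ,   0.        ,   1.        ]]), 'distortion': array([-0.08555373,  0.        ,  0.        ,  0.        ,  0.        ]), 'pose': array([[-8.64287681e-01, -1.99340896e-01,  4.61811662e-01,
        -2.15368204e+02],
       [-5.02325185e-01,  3.89529164e-01, -7.71969195e-01,
         1.22296490e+03],
       [-2.60040800e-02, -8.99183095e-01, -4.36799210e-01,
         7.65228758e+02],
       [ 0.00000000e+00,  0.00000000e+00,  0.00000000e+00,
         1.00000000e+00]])}
top {'mtx': array([[478.1428692 ,   0.        , 323.13767128],
       [  0.        , 478.1428692 , 198.9891192 ],
       [  0.        ,   0.        ,   1.        ]]), 'distortion': array([-0.06253818,  0.        ,  0.        ,  0.        ,  0.        ]), 'pose': array([[-2.19775647e-03, -9.96888619e-01,  7.87924624e-02,
         3.85220880e+02],
       [-9.99740645e-01,  4.04327674e-04, -2.27701579e-02,
         3.59229546e+00],
       [ 2.26674533e-02, -7.88220704e-02, -9.96630959e-01,
         1.40010676e+03],
       [ 0.00000000e+00,  0.00000000e+00,  0.00000000e+00,
         1.00000000e+00]])}
{'time': 0.1, 'qpos': array([-1.43629966e+00,  2.91181798e-01, -1.53993125e-01,  1.12669799e+00,
       -4.94675971e-05,  1.43149394e+00]), 'joint_vel': array([-1.06695884e-03, -1.12487834e-03,  5.13343479e-03, -1.44609077e-03,
        2.78114580e-03, -7.86331388e-06]), 'joint_efforts': array([ 1.69588177e-03, -5.37976706e+01,  3.31920004e+01,  9.22412204e-03,
       -1.49385310e-04, -3.02966164e-06]), 'eef_pos': array([ 141.89330493, -505.08693681,  230.83317022]), 'tool_rot': array([-0.70047433, -0.09688116,  0.70050748, -0.09611982]), 'contact_force': array([-0.39631209,  0.48399875, -0.41241087]), 'wrist_torque': array([-0.02756152,  0.02160394, -0.05851647]), 'gripper_width': 85.60412838486576}
```

View pics/top0.png

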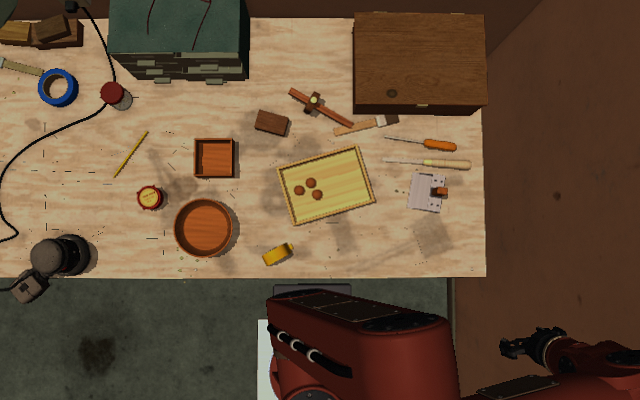

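View pics/scene0.png

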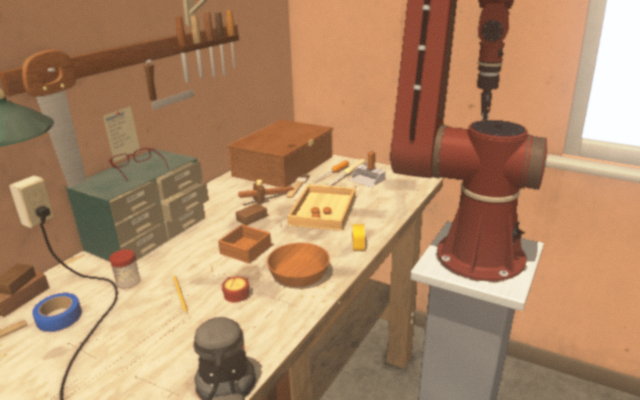

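The top view shows the scoop near (428,192), the tray near (326,185), the feet near (299,190), (311,183) and (317,195), the round dish near (204,228) and the square box near (214,158). I'll enlarge the scoop and tray.

```bash
cat > h.py <<'E'
import numpy as np, cv2
from scipy.spatial.transform import Rotation as R
from plant import observe, vision, arm
def ray(n,uv):
    p=vision.camera_params(n); T=p["pose"]
    d=cv2.undistortPoints(np.array([[uv]],float),p["mtx"],p["distortion"])[0,0]
    return T[:3,3],T[:3,:3]@np.array([d[0],d[1],1])
def at(n,uv,z):
    o,d=ray(n,uv); return (o+d*(z-o[2])/d[2])[:2].round(1)
def proj(n,P):
    p=vision.camera_params(n); T=np.linalg.inv(p["pose"]); P=np.atleast_2d(np.array(P,float))
    return cv2.projectPoints(P,cv2.Rodrigues(T[:3,:3])[0],T[:3,3],p["mtx"],p["distortion"])[0][:,0]
E
python3 - <<'E'
import cv2,numpy as np
a=cv2.imread('pics/top0.png')
c=cv2.resize(a[140:240,265:465],None,fx=4,fy=4,interpolation=cv2.INTER_CUBIC)
cv2.imwrite('pics/c1.png',c)
E
```

```text
(no output)
```

View pics/c1.png

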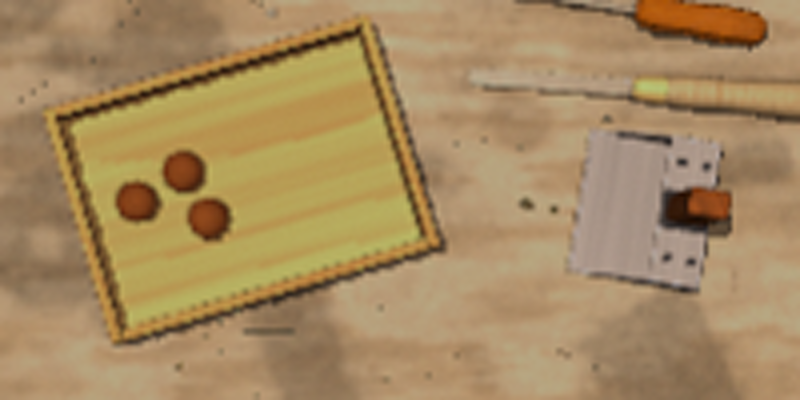

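The crop shows the scoop's lip on its left, at crop corners (591,128) and (571,270), and the grip top near (710,205). The tray rim corners are at (368,15), (443,247), (118,342) and (45,112).

Run:
```python
from h import *
c=lambda u,v:(265+u/4-.375,140+v/4-.375)
m=lambda u,v,z:at("top",c(u,v),z)
t=[m(*p,36) for p in((368,15),(443,247),(118,342),(45,112))]
tc=np.mean(t,0);print("tray",t,tc)
ax=((t[3]-t[0])+(t[2]-t[1]))/2; print("len",np.linalg.norm(ax),"yaw",np.degrees(np.arctan2(ax[1],ax[0])), "w",np.linalg.norm(t[0]-t[3]),np.linalg.norm(t[0]-t[1]))
l=[m(591,128,2),m(571,270,2)];print("lip",l,np.linalg.norm(l[0]-l[1]))
d=l[0]-l[1]; y=np.degrees(np.arctan2(d[0],-d[1])) ; print(y)
u=d/np.linalg.norm(d)
f=np.array([-u[1],u[0]]); print("fwd",f,np.degrees(np.arctan2(f[1],f[0])),"grip from lip",np.mean(l,0)-71*f)
b=[m(722,142,36),m(697,290,36)]
print("back",b,"grip from back",np.mean(b,0)+19*f, np.linalg.norm(b[0]-b[1]))
print("griptop",m(709,205,108))
for p in((137,202),(184,172),(210,218)): print("foot",m(*p,20))
print("dish rim", at("top",(204,228),46),"box",at("top",(214,158),46))
s=observe();print(R.from_quat(s['tool_rot']).as_matrix().round(3))
# dish by colour: left/right/top/bottom extents
```

```text
tray [array([ 654.7, -125. ]), array([ 486.1, -177.6]), array([418.4,  55.2]), array([583.5, 108.1])] [535.675 -34.825]
len 243.08230087770684 yaw 106.60103653976446 w 243.73151211938108 176.61460868229446
lip [array([ 577.1, -293.4]), array([ 471.6, -276.7])] 106.81357591617275
81.00506411746318
fwd [0.15634717 0.98770216] 81.00506411746318 grip from lip [ 513.24935114 -355.17685359]
back [array([ 562.4, -382. ]), array([ 454.9, -361.2])] grip from back [ 511.62059617 -352.8336589 ] 109.49378977823355
griptop [ 509.6 -351.6]
foot [520.1  42.3]
foot [542.    8.3]
foot [508.5 -10.5]
dish rim [410.2 309.3] box [609.9 284.3]
[[-0.     0.27  -0.963]
 [ 0.001 -0.963 -0.27 ]
 [-1.    -0.001 -0.   ]]
```

```bash
python3 -m inch '[0.03,-0.025,-0.2,-0.56,0,0, 0.05,-0.047,-0.397,-1.12,0,0, 0.07,-0.047,-0.397,-1.12,0,0, 0.07,-0.047,-0.397,-1.12,0,0, 0.07,-0.047,-0.397,-1.12,0,0, 0.07,-0.047,-0.397,-1.12,0,0, 0.07,-0.047,-0.397,-1.12,0,0, 0.07,-0.047,-0.397,-1.12,0,0]' -1 120
python3 -m inch '[0,0,0,0,0,0, 0,0,0,0,0,0, 0,0,0,0,0,0, 0,0,0,0,0,0, 0,0,0,0,0,0, 0,0,0,0,0,0, 0,0,0,0,0,0, 0,0,0,0,0,0]'
python3 - <<'E'
from h import *
s=observe();print(s['time'],s['eef_pos'],R.from_quat(s['tool_rot']).as_matrix().round(3))
E
```

```text
time: 0.9
eef_pos: [507.7, -353.8, 161.7]
tool_rot: [-0.541, -0.456, 0.541, -0.455]
contact_force: [0.3, -1.6, 0.5]
gripper_width: 85.5
time: 1.7
eef_pos: [505.9, -355.3, 162.5]
tool_rot: [0.542, 0.454, -0.542, 0.454]
contact_force: [0.1, 0.9, -0.7]
gripper_width: 85.7
1.7 [ 505.87813629 -355.27844756  162.53874765] [[ 0.     0.984 -0.176]
 [-0.    -0.176 -0.984]
 [-1.     0.     0.   ]]
```

```bash
python3 -m inch '[0.03,0.005,-0.002,0,0,0, 0.06,0.005,-0.002,0,0,0, 0.09,0.005,-0.002,0,0,0, 0.105,0.005,-0.002,0,0,0, 0.105,0.005,-0.002,0,0,0, 0.105,0.005,-0.002,0,0,0, 0.105,0.005,-0.002,0,0,0, 0.105,0.005,-0.002,0,0,0]' -1 120
python3 -m inch '[0,0,0,0,0,0, 0,0,0,0,0,0, 0,0,0,0,0,0, 0,0,0,0,0,0, 0,0,0,0,0,0, 0,0,0,0,0,0, 0,0,0,0,0,0, 0,0,0,0,0,0]' 1 120
python3 - <<'E'
from h import *
for n,b in(("top",(160,230,385,485)),("scene",(130,230,310,430))):
    a=vision.camera(n); cv2.imwrite(f"pics/{n}1.png",a)
a=cv2.imread("pics/top1.png")[140:240,380:480];b=cv2.imread("pics/scene1.png")[120:220,310:410]
cv2.imwrite("pics/c2.png",cv2.resize(np.hstack([a,b]),None,fx=4,fy=4,interpolation=cv2.INTER_CUBIC))
E
```

```text
time: 2.5
eef_pos: [512.0, -354.6, 58.7]
tool_rot: [0.542, 0.453, -0.542, 0.455]
contact_force: [0.1, 0.1, -0.3]
gripper_width: 85.5
time: 3.3
eef_pos: [511.6, -354.1, 57.6]
tool_rot: [0.542, 0.454, -0.542, 0.454]
contact_force: [1.5, -0.1, 2.6]
gripper_width: 18.6
```

View pics/c2.png

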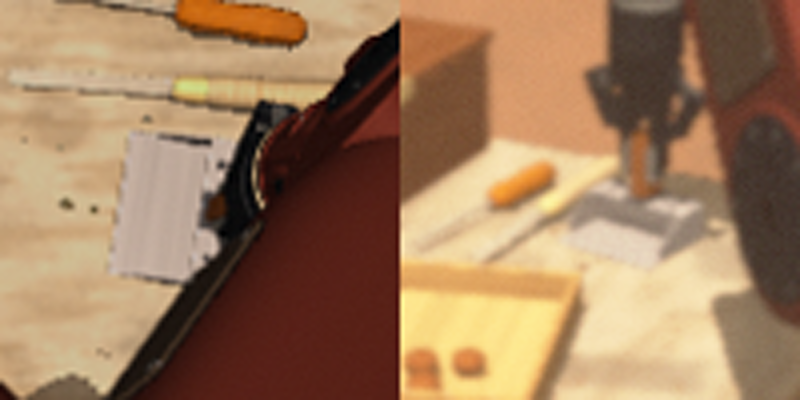

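The scoop is gripped at 18.6 mm and hasn't shifted: in the left half of the crop the lip corners are where they were. Next I lift it and carry it over the empty half of the tray.

```bash
python3 -m inch '[-0.02,0,0,0,0,0, -0.045,0,0,0,0,0, -0.07,0,-0.03,-0.06,0,0, -0.075,0.001,-0.07,-0.15,0,0, -0.075,0.002,-0.115,-0.24,0,0, -0.075,0.004,-0.16,-0.33,0,0, -0.075,0.005,-0.205,-0.42,0,0, -0.075,0.006,-0.243,-0.464,0,0]'
python3 -m inch '[0,0,0,0,0,0, 0,0,0,0,0,0, 0,0,0,0,0,0, 0,0,0,0,0,0, 0,0,0,0,0,0, 0,0,0,0,0,0, 0,0,0,0,0,0, 0,0,0,0,0,0]'
python3 - <<'E'
from h import *
for n in("top","scene"):
    a=vision.camera(n); cv2.imwrite(f"pics/{n}2.png",a)
a=cv2.imread("pics/top2.png")[130:240,270:400];b=cv2.imread("pics/scene2.png")[130:240,270:400]
cv2.imwrite("pics/c3.png",cv2.resize(np.hstack([a,b]),None,fx=3,fy=3,interpolation=cv2.INTER_CUBIC))
s=observe();M=R.from_quat(s['tool_rot']).as_matrix();p=s['eef_pos'];print(p,M.round(3),s['contact_force'])
t=np.array([-.286,.958]);d=p[:2]-[535.7,-34.8];print("tray x",d@t,"y",d@[-.958,-.286])
E
```

```text
time: 4.2
eef_pos: [559.4, -113.5, 131.9]
tool_rot: [0.422, 0.568, -0.422, 0.567]
contact_force: [0.7, -0.6, -1.2]
gripper_width: 18.9
time: 5.0
eef_pos: [560.0, -116.1, 132.4]
tool_rot: [0.423, 0.566, -0.423, 0.566]
contact_force: [0.3, 0.2, -2.3]
gripper_width: 18.8
[ 560.01491162 -115.94283844  132.44011618] [[ 0.     0.959  0.283]
 [-0.     0.283 -0.959]
 [-1.     0.     0.   ]] [ 0.86993767 -0.60408664 -3.07835008]
tray x -84.68890394669215 y -0.08683353961121185
```

View pics/c3.png

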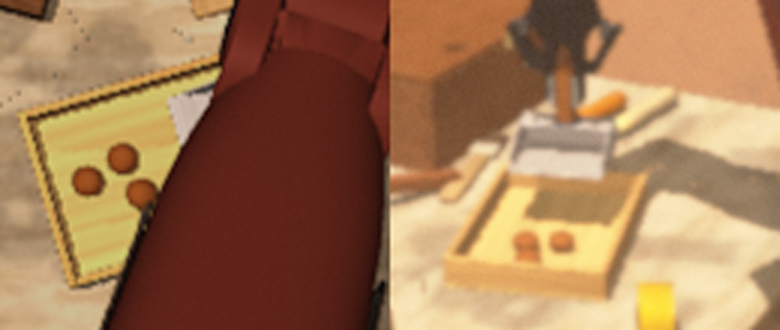

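The scoop hangs level over the empty half (shadow in the tray, feet at crop (88,180), (122,157) and (140,193)). Now I lower it.

```bash
python3 -m inch '[0.02,0,0,0,0,0, 0.04,0,0,0,0,0, 0.053,0,0,0,0,0, 0.058,0,0,0,0,0, 0.062,0,0,0,0,0, 0.065,0,0,0,0,0, 0.067,0,0,0,0,0, 0.067,0,0,0,0,0]'
```

```text
time: 5.9
eef_pos: [560.4, -116.0, 65.8]
tool_rot: [0.423, 0.566, -0.423, 0.567]
contact_force: [-0.5, 0.2, -2.4]
gripper_width: 18.9
```

```bash
python3 -m inch '[0.001,0,0,0,0,0, 0.0015,0,-0.005,0,0,0, 0.0015,0,-0.013,0,0,0, 0.0015,0,-0.022,0,0,0, 0.0015,0,-0.031,0,0,0, 0.0015,0,-0.040,0,0,0, 0.0015,0,-0.049,0,0,0, 0.0015,0,-0.058,0,0,0]'
```

```text
time: 6.7
eef_pos: [546.4, -61.6, 65.9]
tool_rot: [0.424, 0.564, -0.423, 0.569]
contact_force: [3.2, -5.8, 8.0]
gripper_width: 18.4
```

```bash
python3 -m inch '[0,0,-0.008,0,0,0, 0,0,-0.016,0,0,0, 0,0,-0.024,0,0,0, 0,0,-0.032,0,0,0, 0,0,-0.039,0,0,0, 0,0,-0.046,0,0,0, 0,0,-0.053,0,0,0, 0,0,-0.060,0,0,0]'
python3 - <<'E'
from h import *
for n in("top","scene"):
    a=vision.camera(n); cv2.imwrite(f"pics/{n}3.png",a)
a=cv2.imread("pics/top3.png")[130:240,270:400];b=cv2.imread("pics/scene3.png")[130:240,270:400]
cv2.imwrite("pics/c4.png",cv2.resize(np.hstack([a,b]),None,fx=3,fy=3,interpolation=cv2.INTER_CUBIC))
s=observe();p=s['eef_pos'];M=R.from_quat(s['tool_rot']).as_matrix();print(p,s['contact_force'],M.round(3))
t=np.array([-.286,.958]);d=p[:2]-[535.7,-34.8];print("tray x",d@t,"y",d@[-.958,-.286])
E
```

```text
time: 7.5
eef_pos: [529.8, -4.1, 66.0]
tool_rot: [0.424, 0.564, -0.423, 0.569]
contact_force: [3.8, -6.4, 8.6]
gripper_width: 18.6
[529.34031322  -3.2165096   65.8415715 ] [ 4.43362932 -2.86835466  6.15489034] [[ 0.006  0.959  0.283]
 [-0.002  0.283 -0.959]
 [-1.     0.005  0.004]]
tray x 32.07585422070981 y -2.940298320331197
```

View pics/c4.png

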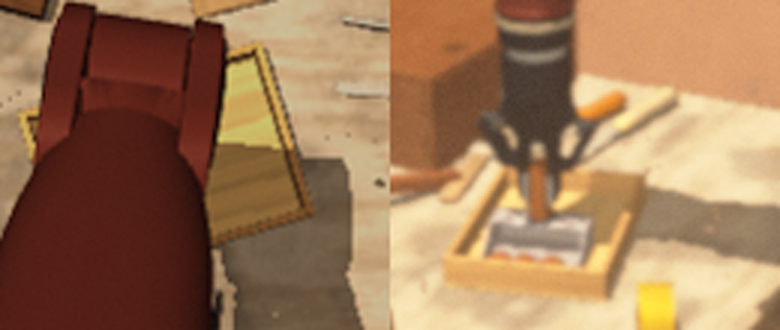

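The scene view shows all three feet side by side at the lip, against the end wall (crop (497,260), (523,260) and (552,262)). I'll push on until the lip meets the wall.

```bash
python3 -m inch '[0,0,-0.004,0,0,0, 0,0,-0.007,0,0,0, 0,0,-0.010,0,0,0, 0,0,-0.012,0,0,0, 0,0,-0.014,0,0,0, 0,0,-0.016,0,0,0, 0,0,-0.016,0,0,0, 0,0,-0.016,0,0,0]'
```

```text
time: 8.4
eef_pos: [525.7, 10.2, 66.2]
tool_rot: [0.424, 0.563, -0.424, 0.569]
contact_force: [4.7, -9.9, 9.8]
gripper_width: 18.8
```

```bash
python3 -m inch '[0,0,-0.003,0,0,0, 0,0,-0.006,0,0,0, 0,0,-0.006,0,0,0, 0,0,-0.006,0,0,0, 0,0,-0.006,0,0,0, 0,0,-0.006,0,0,0, 0,0,-0.006,0,0,0, 0,0,-0.006,0,0,0]'
python3 - <<'E'
from h import *
for n in("top","scene"):
    a=vision.camera(n); cv2.imwrite(f"pics/{n}4.png",a)
b=cv2.imread("pics/scene4.png")[170:240,280:370]
cv2.imwrite("pics/c5.png",cv2.resize(b,None,fx=6,fy=6,interpolation=cv2.INTER_CUBIC))
E
```

```text
time: 9.2
eef_pos: [525.7, 12.5, 67.4]
tool_rot: [0.423, 0.56, -0.426, 0.571]
contact_force: [3.9, -25.5, 17.6]
gripper_width: 18.7
```

View pics/c5.png

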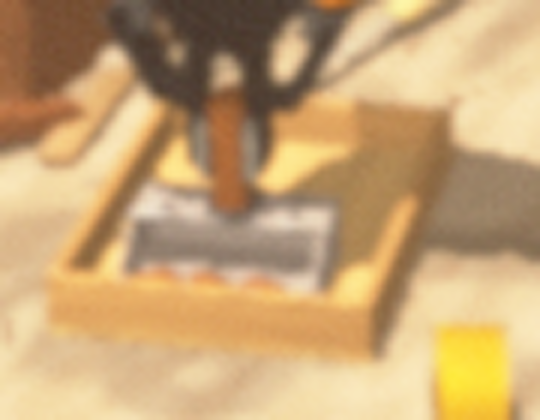

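The lip is against the end wall (25 N) and the feet are on the pan. I'll tilt the lip up a little and lift.

```bash
python3 -m inch '[-0.003,0,0.006,0,0.05,0, -0.007,0,0.010,0,0.1,0, -0.012,0,0.014,0,0.15,0, -0.020,0,0.017,0,0.2,0, -0.035,0,0.020,0,0.25,0, -0.055,0,0.020,0,0.25,0, -0.075,0,0.020,0,0.25,0, -0.090,0,0.020,0,0.25,0]'
python3 - <<'E'
from h import *
for n in("top","scene"):
    a=vision.camera(n); cv2.imwrite(f"pics/{n}5.png",a)
b=cv2.imread("pics/scene5.png")[120:240,260:380]
cv2.imwrite("pics/c6.png",cv2.resize(b,None,fx=4,fy=4,interpolation=cv2.INTER_CUBIC))
s=observe();p=s['eef_pos'];M=R.from_quat(s['tool_rot']).as_matrix();print(p,s['contact_force'],M.round(3),s['qpos'])
E
```

```text
time: 10.1
eef_pos: [526.4, -1.2, 155.2]
tool_rot: [0.473, 0.632, -0.367, 0.492]
contact_force: [0.2, 0.5, -1.6]
gripper_width: 18.4
[527.36023832  -1.22301187 155.77468512] [ 0.15538508 -0.09238952 -2.84578714] [[-0.067  0.959  0.275]
 [ 0.236  0.283 -0.93 ]
 [-0.969  0.003 -0.245]] [-0.27258998  0.43532349 -0.17497569  1.09143759  0.21113807  0.9970194 ]
```

View pics/c6.png

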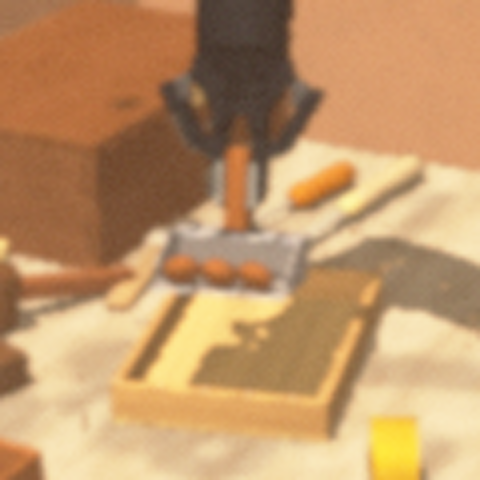

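All three feet sit in the lifted scoop (crop (180,268), (219,270) and (256,272)). I'll carry it to the dish.

```bash
python3 -m inch '[0.0027,-0.001,-0.0105,0,0,0, 0.008,-0.003,-0.0315,0,0,0, 0.0166,-0.006,-0.0656,0,0,0, 0.0278,-0.010,-0.110,0,0,0, 0.0398,-0.0146,-0.1575,0,0,0, 0.0517,-0.019,-0.205,0,0,0, 0.061,-0.0224,-0.2415,0,0,0, 0.0663,-0.0244,-0.2625,0,0,0]'
python3 -m inch '[0,0,0,0,0,0, 0,0,0,0,0,0, 0,0,0,0,0,0, 0,0,0,0,0,0, 0,0,0,0,0,0, 0,0,0,0,0,0, 0,0,0,0,0,0, 0,0,0,0,0,0]'
python3 - <<'E'
from h import *
for n in("top","scene"):
    a=vision.camera(n); cv2.imwrite(f"pics/{n}6.png",a)
a=cv2.imread("pics/top6.png")[170:280,150:280];b=cv2.imread("pics/scene6.png")[180:290,230:360]
cv2.imwrite("pics/c7.png",cv2.resize(np.hstack([a,b]),None,fx=3,fy=3,interpolation=cv2.INTER_CUBIC))
s=observe();p=s['eef_pos'];M=R.from_quat(s['tool_rot']).as_matrix();print(p,M.round(3),s['qpos'])
# dish rim fit from first picture
h=cv2.cvtColor(cv2.imread("pics/top0.png"),cv2.COLOR_BGR2HSV)[190:270,165:245]
m=((h[...,0]<13)&(h[...,1]>150)).astype(np.uint8)
c=max(cv2.findContours(m,0,2)[0],key=cv2.contourArea);e=cv2.fitEllipse(cv2.convexHull(c));print(e,at("top",(e[0][0]+165,e[0][1]+190),42))
E
```

```text
time: 11.0
eef_pos: [422.8, 254.6, 153.6]
tool_rot: [0.472, 0.634, -0.367, 0.491]
contact_force: [-0.0, -0.3, -2.0]
gripper_width: 18.7
time: 11.8
eef_pos: [426.1, 251.9, 154.6]
tool_rot: [0.473, 0.632, -0.367, 0.491]
contact_force: [-0.4, -0.1, -2.8]
gripper_width: 18.7
[426.05851581 251.9663647  154.63337837] [[-0.07   0.959  0.274]
 [ 0.237  0.283 -0.929]
 [-0.969  0.    -0.247]] [ 0.22006828  0.28386743 -0.40645272  0.89745271  0.24943849  1.50190046]
((37.52178192138672, 37.42417526245117), (58.62914276123047, 59.7696533203125), 45.52565383911133) [411.9 314.5]
```

View pics/c7.png

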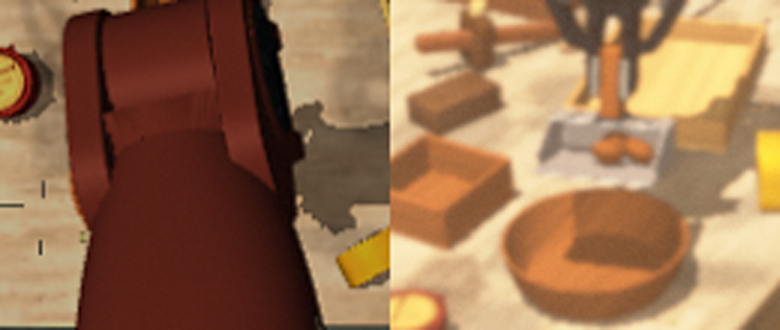

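Two feet show at crop (608,148) and (640,150); the third is probably hidden behind them. They have shifted to one side of the scoop, so I offset the lip about 10 mm to centre them over the dish and pre-tip.

```bash
python3 -m inch '[0.003,0.002,-0.003,0,-0.07,0, 0.006,0.004,-0.006,0,-0.16,0, 0.009,0.006,-0.009,0,-0.25,0, 0.013,0.008,-0.013,0,-0.34,0, 0.017,0.010,-0.017,0,-0.43,0, 0.020,0.012,-0.020,0,-0.52,0, 0.023,0.014,-0.0236,0,-0.60,0, 0.023,0.014,-0.0236,0,-0.65,0]'
python3 -m inch '[0,0,0,0,-0.04,0, 0,0,0,0,-0.08,0, 0,0,0,0,-0.12,0, 0,0,0,0,-0.16,0, 0,0,0,0,-0.20,0, 0,0,0,0,-0.24,0, 0,0,0,0,-0.28,0, 0,0,0,0,-0.32,0]'
python3 - <<'E'
from h import *
for n in("top","scene"):
    a=vision.camera(n); cv2.imwrite(f"pics/{n}7.png",a)
b=cv2.imread("pics/scene7.png")[170:290,220:360]
cv2.imwrite("pics/c8.png",cv2.resize(b,None,fx=4,fy=4,interpolation=cv2.INTER_CUBIC))
s=observe();p=s['eef_pos'];M=R.from_quat(s['tool_rot']).as_matrix();print(p,M.round(3),s['qpos'],s['contact_force'])
E
```

```text
time: 12.7
eef_pos: [431.0, 284.7, 137.6]
tool_rot: [0.33, 0.442, -0.499, 0.668]
contact_force: [0.5, -0.2, -2.3]
gripper_width: 18.5
time: 13.5
eef_pos: [431.4, 283.7, 138.1]
tool_rot: [0.247, 0.33, -0.546, 0.73]
contact_force: [-0.3, -0.6, -2.4]
gripper_width: 18.9
[430.84465994 283.82533048 137.09162163] [[ 0.186  0.959  0.214]
 [-0.634  0.284 -0.72 ]
 [-0.751 -0.002  0.66 ]] [ 0.80343551  0.68693319 -0.01194361  1.28227361 -0.61130739  2.21697947] [ 0.93120721  1.07634548 -2.4654528 ]
```

View pics/c8.png

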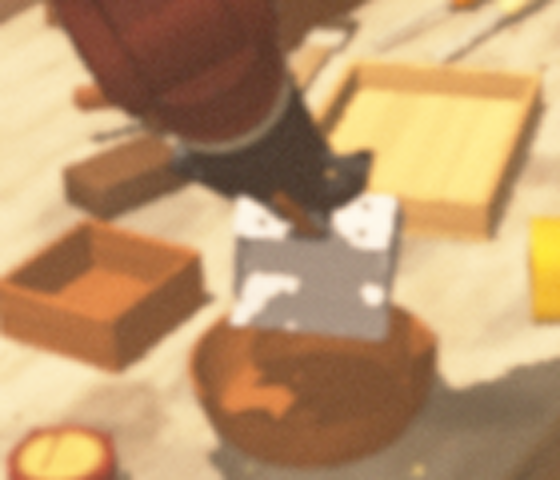

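The scoop is empty and so is the tray; the dish interior is in shadow. I'll lift, level and look into the dish.

```bash
python3 -m inch '[-0.001,0,0.015,0,0,0, -0.001,0,0.03,0,0.05,0, -0.002,0,0.045,0,0.15,0, -0.003,0,0.06,0,0.28,0, -0.004,0,0.075,0,0.42,0, -0.005,0.001,0.088,0,0.56,0, -0.005,0.001,0.088,0,0.70,0, -0.005,0.001,0.088,0,0.72,0]'
python3 - <<'E'
from h import *
for n in("top","scene"):
    a=vision.camera(n); cv2.imwrite(f"pics/{n}8.png",a)
a=cv2.imread("pics/top8.png")[180:280,150:280];b=cv2.imread("pics/scene8.png")[200:300,230:360]
cv2.imwrite("pics/c9.png",np.clip(1.6*cv2.resize(np.hstack([a,b]),None,fx=3,fy=3,interpolation=cv2.INTER_CUBIC),0,255))
s=observe();p=s['eef_pos'];M=R.from_quat(s['tool_rot']).as_matrix();print(p,M.round(3),s['qpos'],s['contact_force'])
E
```

```text
time: 14.4
eef_pos: [451.5, 220.5, 202.3]
tool_rot: [0.427, 0.565, -0.423, 0.566]
contact_force: [-1.1, -0.5, -1.9]
gripper_width: 18.6
[450.39924599 221.47054442 200.77140556] [[ 0.002  0.96   0.28 ]
 [-0.002  0.28  -0.96 ]
 [-1.     0.001  0.002]] [ 0.31252445  0.26646933 -0.26980205  1.03344693 -0.00196897  1.59946468] [-0.71376294  0.02434651 -1.93984725][ WARN:0@1.794] global loadsave.cpp:1063 imwrite_ Unsupported depth image for selected encoder is fallbacked to CV_8U.
```

View pics/c9.png

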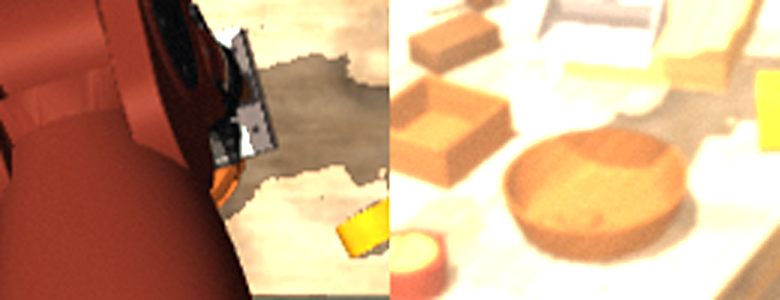

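```bash
python3 -m inch '[0,-0.004,0.02,0.01,0,0, 0,-0.011,0.06,0.04,0,0, 0,-0.020,0.11,0.08,0,0, 0,-0.029,0.16,0.12,0,0, 0,-0.038,0.21,0.16,0,0, 0,-0.047,0.26,0.2,0,0, 0,-0.056,0.31,0.24,0,0, 0,-0.063,0.35,0.28,0,0]'
python3 - <<'E'
from h import *
s=observe();p=s['eef_pos'];M=R.from_quat(s['tool_rot']).as_matrix();print(p,M.round(3))
print(M.T@(np.array([511,-353,72])-p))
a=vision.camera("top");cv2.imwrite("pics/top9.png",a)
a=a[190:270,150:260]
cv2.imwrite("pics/c10.png",cv2.resize(a,None,fx=5,fy=5,interpolation=cv2.INTER_CUBIC))
E
```

```text
time: 15.3
eef_pos: [488.5, -131.6, 199.6]
tool_rot: [0.497, 0.502, -0.499, 0.502]
contact_force: [0.7, 0.7, -1.9]
gripper_width: 18.9
[ 488.53160954 -131.60391979  199.62640841] [[-0.002  1.     0.007]
 [-0.003  0.007 -1.   ]
 [-1.    -0.002  0.003]]
[128.13991504  21.19589935 221.22488343]
```

View pics/c10.png

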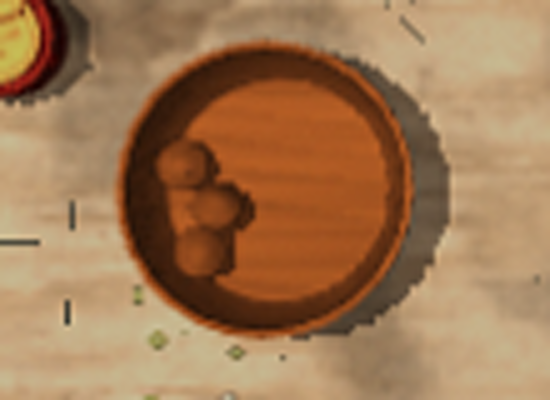

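All three feet lie in the round dish (crop (187,163), (220,206) and (204,252)). Now I set the scoop down where it started.

```bash
python3 -m inch '[0,0.004,0.045,0.02,0,0, 0.01,0.008,0.09,0.06,0,0, 0.03,0.012,0.13,0.1,0,0, 0.06,0.016,0.17,0.14,0,0, 0.09,0.019,0.2,0.18,0,0, 0.115,0.021,0.221,0.18,0,0, 0.127,0.021,0.221,0.18,0,0, 0.127,0.021,0.221,0.18,0,0]'
python3 -m inch '[0,0,0,0,0,0, 0.005,0,0,0,0,0, 0.009,0,0,0,0,0, 0.011,0,0,0,0,0, 0.012,0,0,0,0,0, 0.013,0,0,0,0,0, 0.014,0,0,0,0,0, 0.014,0,0,0,0,0]'
```

```text
time: 16.15
eef_pos: [510.3, -348.9, 70.4]
tool_rot: [-0.54, -0.457, 0.542, -0.454]
contact_force: [-0.1, 1.1, -1.5]
gripper_width: 18.2
time: 16.95
eef_pos: [511.2, -351.0, 58.9]
tool_rot: [-0.541, -0.455, 0.541, -0.455]
contact_force: [0.1, 0.1, -2.1]
gripper_width: 18.8
```

```bash
python3 -m inch '[0.0005,0,0,0,0,0, 0.001,0,0,0,0,0, 0.0015,0,0,0,0,0, 0.002,0,0,0,0,0, 0.002,0,0,0,0,0, 0.002,0,0,0,0,0, 0.002,0,0,0,0,0, 0.002,0,0,0,0,0]'
```

```text
time: 17.75
eef_pos: [511.3, -351.6, 58.0]
tool_rot: [-0.541, -0.454, 0.542, -0.455]
contact_force: [-3.9, -1.9, 9.6]
gripper_width: 18.7
```

Contact with the bench: 9.6 N upward. I'll open, then retreat straight up.

```bash
python3 -m inch '[0,0,0,0,0,0, 0,0,0,0,0,0, 0,0,0,0,0,0, 0,0,0,0,0,0, 0,0,0,0,0,0, 0,0,0,0,0,0, 0,0,0,0,0,0, 0,0,0,0,0,0]' -1
python3 -m inch '[-0.01,0,0,0,0,0, -0.03,0,0,0,0,0, -0.06,0,0,0,0,0, -0.09,0,0,0,0,0, -0.12,0,0,0,0,0, -0.15,0,0.03,0,0,0, -0.16,0,0.07,0,0,0, -0.16,0,0.11,0,0,0]'
python3 - <<'E'
from h import *
a=vision.camera("top");b=vision.camera("scene")
cv2.imwrite("pics/c11.png",cv2.resize(np.hstack([a[140:240,380:480],b[120:220,310:410],a[180:280,150:250]]),None,fx=2.6,fy=2.6,interpolation=cv2.INTER_CUBIC))
s=observe();print(s['time'],s['eef_pos'],s['contact_force'])
E
```

```text
time: 18.55
eef_pos: [511.3, -351.0, 56.9]
tool_rot: [-0.541, -0.455, 0.541, -0.455]
contact_force: [0.3, 0.2, -0.1]
gripper_width: 85.4
time: 19.35
eef_pos: [493.1, -461.1, 220.8]
tool_rot: [0.541, 0.453, -0.541, 0.457]
contact_force: [1.1, -0.3, 0.1]
gripper_width: 85.4
19.45 [ 491.05272632 -464.05013092  217.74436845] [-0.66635396  1.12394646  0.3716633 ]
```

View pics/c11.png

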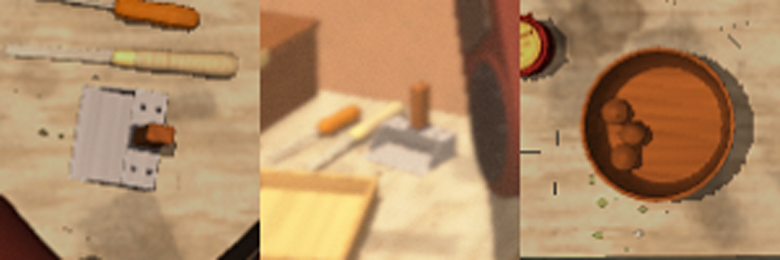

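The scoop stands upright and flat on the bench (grip top at crop (155,135)), the three feet are in the dish (crop (617,112), (632,132) and (627,157)), and the arm is clear.

```bash
python3 -c "
from plant import arm
print(arm.close_job())"
```

```text
the job is handed in; nothing more can be done
None
```

I picked the scoop up by its grip and pushed it along the tray to the end wall. All three bun feet slid in, and I tipped them into the round dish. I then set the scoop down upright on the bench where it had started, let go, and handed the job in at about 19.5 s of the 51 s allowed.

- **Feet:** the last pictures show all three in the round dish. By rough estimate the outermost is about 44 mm from the dish's centre, within the 80 mm allowed. I took them to be at rest because they looked the same in two pictures about 4 s apart.
- **Scoop:** it looks flat and upright in the final pictures, but I did not measure its height or tilt. It met the bench with 9.6 N just before release, at the same tool height as when I picked it up.
- **Robot:** the gripper was open and well clear, with the wrist force close to zero. In none of the pictures I viewed are the fingers near the feet.
- **Limits:** the largest wrist force I read was about 31 N, when the lip pressed against the tray's end wall. None of my checks failed; the hand-in gives no verdict.

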